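# Re-nip the eccentric side stop of a valve-cover fixture and lock it

### The arm

A 6-joint arm with a two-finger parallel gripper is mounted at the origin on the work surface. World frame = base frame: x ahead of the robot, y to its left, z up, the work surface at z = 0. Lengths are in m, angles in rad, forces in N, time in s.
With the tool pointing down it reaches from about 0.425 to 0.95 m from the base axis. Payload 14.7 kg.
Tool frame: the origin (TCP) lies on the front face of the gripper's body, between the roots of the fingers; the fingertips stand 73 mm ahead of it and the grasp point (between the pads) lies 54 mm ahead of it; z points along the fingers, y is the line along which they close (so a half turn about z gives the same grasp; the last joint's range is limited). The gripper opens to 85 mm and grips with 20 to 120 N. Pads are 22 mm wide; open, the fingers measure 114 mm over their backs; the gripper's body (76 mm by 85 mm) begins 54 mm behind the grasp point. The pads swing forward as they close: fully open they stand 13 mm farther back than shut.
Start: joints at [1.085, 0.48, 1.596, -0, 1.065, -0.047], TCP at [0.276, 0.588, 0.304] pointing down, gripper open.
Joint ranges: [-2.75, 2.75], [-0.82, 2.05], [0.23, 2.67], [-1.56, 4.7], [0.09, 2.69], [-2.92, 2.92]. Speed limits (rad/s): [1.89, 1.89, 2.39, 3.01, 3.01, 3.01].

### API

Orientations are given as a unit quaternion [w, x, y, z].
In Python, from station import arm gives the robot as it stands. The module is installed in compiled form; this text tells all that it offers.
- The arm moves only by the tool arm_command, never from a script. Its argument "deltas" is a list that holds one entry, the list of rows, each a list of 5 numbers: the shift along the tool's x, y, z in m, then the turn about the tool's z in degrees, then the opening, from -1 (shut) to 1 (fully open), so that 0 is half open. A call has 1 to 12 rows; each row shifts and turns the commanded pose from where the row before left it, along the tool's axes as they then stand; what a row does not reach is not made up. A row lasts 1/10 s, in which the tool goes at most 50 mm and 8.59 degrees, less where a joint would pass 70% of its speed; a pose out of reach is approached as far as the arm can. A call with a gripper value outside its range is refused whole. The fingers move at their own pace and stop on an object; "squeeze" is the grip in N (left out, the last holds). Time passes only in rows, so rows that do not move let the fingers close. It gives the time, the measured TCP pose, the force, the opening and the grip force at its end, in the units of the state.
- arm.read_state(): the state, without advancing time (a new reading comes with each control period).
- arm.grab_frame(name): name is "scene" or "top" or "wrist"; returns a dict with "frame" (400x640x3 uint8, red, green, blue), "range_z" (400x640 float32, m along the optical axis (not along the pixel's ray), 0 where there is no reading), "vfov" (degrees; the focal length in pixels is half the picture's height over the tangent of half this angle, whatever the lens; pixels are square), "cx", "cy" (the principal point, pixels), "cam_to_world" (4x4, takes a point from camera to world coordinates). Camera axes: x right, y up, looking along -z (the intrinsics and any distortion apply to the point x, -y, -z); pixel columns grow to the right and rows downward; lengths in m; the calibration is good to about 2 mm. A picture is of the moment at which its call begins.
- arm.sign_off(): hands the job in; it is judged then, once.
The state is a dict: "time": time; "joint_positions": joint angles; "joint_vel": joint speeds; "tau": joint torques, N m; "position": TCP position; "tcp_rot": TCP orientation; "force": force on the tool from outside, world axes, zero at the start; "wrist_torque": the same for the moment, N m; "width": finger opening in m; "grip_force": force on a finger pad.
Only numpy, scipy, OpenCV 4.12 (cv2) and the standard library are available. Lean on these libraries where they do the work, as an engineer would, in place of code of your own. Each camera call takes 0.05 s, during which the arm holds its last target. There are 200 camera calls.

### The job

The black valve cover sits loose in its fixture. Swing the lever of the lock ring well open, turn the eccentric adjuster clockwise by its wing until its cam nips the cover against the back stop with about 15 newtons (snug, never more than 40), then swing the lock ring's lever back fully tight and let go. Do not push the cover with the robot, and leave the tin and the bolt standing on the fixture plate where they are.

Things in the scene. Friction and masses are not known exactly. Their poses are not given: they have to be found in the camera images.
- fixture: Fixed dark steel plate 320 (x) x 380 (y) x 20 mm on the table. Origin: centre of its underside. Along its own +y it carries the eccentric stop (axis at x = 0, y = -100 mm), the cover, and the back stop: a sprung steel bar (10 N per mm once touched), set differently by a few mm from job to job and not measured. Two 12 mm guide pins stand beside the cover's lug, tops 76 mm above the table.
- lock_ring (a joint): Steel lock ring, 58 mm across, under the cam, on the adjuster's axis. 0 rad = fully tight, on a solid stop; grows counter-clockwise seen from above as it loosens, to 1.2. It stays where left; swinging it takes about 4 N at the post, 6 to 9 N over the last 0.15 rad before tight, where it clamps the adjuster so that this cannot be turned.
- lock_post (a point): Point on the axis of the lock ring's upright handle post (steel, 13 mm diameter), 85 mm above the table; post top at 100 mm. The post stands on a flat lever arm, 75 mm from the ring's axis; the arm's top is 36 mm below this point. When tight it is seen from the axis at -150 deg (counter-clockwise from the fixture's +x); it loosens counter-clockwise, clear of the cover.
- adjuster: Eccentric adjuster on a vertical axis through its origin. Steel cam, radius 20 mm, centre 8 mm off the axis, 60 to 76 mm above the table; on top an aluminium wing (bar) 46 mm long along its own x, 14 mm thick along its own y, 88 to 118 mm above the table. Clockwise from above brings the lobe to the cover. It needs about 0.4 to 1.4 rad and stays where left.
- adjuster_grip (a point): Point on the adjuster's axis, 105 mm up, mid-wing; axes as adjuster. Drag 0.2 N m. Turned slowly (0.01 to 0.02 rad steps) it takes 0.5 to 0.55 N m in all when the nip is about 15 N; a few N are lost on letting go. Past the touch the nip grows by 5 to 8 N per 0.1 rad. After quick steps (0.08 rad) the moment reads wrong by up to the drag, yet jumps by over 0.12 N m soon after the touch.
- cover: Loose black moulded valve cover: flange 200 (x) x 128 (y) x 14 mm, 0.6 kg, on four rests 60 mm above the table, dome and cap up to 129 mm. A flat-faced lug 44 mm wide sticks out of the flange towards the cam (face 91 mm to -y of the origin). Origin: centre of the flange's underside. Play of some 1 to 6 mm up to the back stop.
- screw_tin: Bystander: small open aluminium tin, 44 mm across, 30 mm high, on the plate's corner. Origin: centre of its underside.
- flange_bolt: Bystander: steel bolt standing on its head, 31 mm high, on the plate. Origin: centre of its underside.

How it is judged:
On the way, in this order (a step that is already met when the one before it is completed fails the run):
1. the lock ring is swung open by more than 0.5 rad (value of joint lock_ring above 0.5 rad), for 0.1 s.
2. with the ring open, the cam nips the cover with 8 to 28 N (value of joint lock_ring above 0.4 rad and contact force between adjuster and cover between 8 and 28 N), for 0.3 s.
3. the lock ring is tight again (within 0.08 rad) (value of joint lock_ring below 0.08 rad), for 0.2 s.
At the end, for the whole second after the job is handed in: Lock ring within 0.08 rad of fully tight; the cam bears on the cover with 6 to 28 N (contact force); the cover is at rest, flat on its rests (within 2 mm and 0.03 rad) (value of joint lock_ring below 0.08 rad and contact force between adjuster and cover between 6 and 28 N and linear speed of cover below 0.01 m/s and z of cover in the frame of fixture below 0.062 m and angle between cover's own z axis and vertical below 0.03 rad); the robot touches nothing.
It fails at once if the cam squeezes the cover with more than 40 N (contact force between adjuster and cover above 40 N).
It fails at once if the robot touches the cover with more than 2 N (contact force between any of the arm, the fingers and cover above 2 N).
It fails at once if the tin or the bolt on the plate is moved by more than 20 mm (distance of any of screw_tin, flange_bolt from where it was at the start of the episode above 0.02 m).
It also fails if it takes over 72 s, if anything falls off the work surface, if the arm or the gripper's body presses on something with over 40 N, if the wrist force passes 120 N, or if a joint passes its speed limit or range.

## Working session

There is one attempt and no reset: what is moved stays moved. The work goes in short steps, Python scripts to look and compute and a tool call to move; the robot and the scene stay as the last step left them, time stands still between calls to the robot, and variables do not carry over. Pictures are saved under pics/ and viewed, at most 10 in all, crops included, and the job is handed in when it is done.

Besides the shell and the picture viewer there is one more tool, called after ">>>" as name(argument=value, ...), one argument or row to a line, values as JSON. arm_command: Moves the arm, as the interface text tells. Its arguments: {"type":"object","properties":{"deltas":{"type":"array","items":{"type":"array","items":{"type":"array","items":{"type":"number"}}}},"squeeze":{"type":"number"}},"required":["deltas"]}

```bash
mkdir -p pics; cat > h.py <<'E'
import numpy as np, cv2
from station import arm
def grab(n,save=None):
    d=arm.grab_frame(n)
    if save: cv2.imwrite('pics/'+save+'.png',d['frame'][:,:,::-1])
    np.savez(''+(save or 'tmp')+'.npz',**d)
    return d
def cloud(d):
    f=200/np.tan(np.radians(float(d['vfov']))/2); z=d['range_z']
    v,u=np.mgrid[0:400,0:640]
    p=np.stack([(u-d['cx'])*z/f,-(v-d['cy'])*z/f,-z],-1)
    T=d['cam_to_world']; w=p@T[:3,:3].T+T[:3,3]; w[z==0]=np.nan
    return w
E
python3 - <<'E'
from h import *
s=arm.read_state(); print(s)
for n in('top','scene'):
    d=grab(n,n+'1'); print({k:d[k] for k in d if k not in('frame','range_z')})
E
```

```text
{'time': 0.0, 'joint_positions': array([ 1.08541788e+00,  4.80867840e-01,  1.59685666e+00,  8.49322235e-06,
        1.06509370e+00, -4.65882997e-02]), 'joint_vel': array([ 0.00051538, -0.00138904, -0.00163789, -0.00110666,  0.00035982,
        0.00021726]), 'tau': array([-2.20882728e-03, -9.50599623e+01, -4.30200577e+01, -4.29535403e-04,
        1.18989401e-02,  1.84199246e-05]), 'position': array([0.27597389, 0.58815721, 0.30325539]), 'tcp_rot': array([-1.64654754e-04,  2.17641204e-01,  9.76028653e-01, -5.90245132e-04]), 'force': array([-0.06926172, -1.11887481,  0.33629529]), 'wrist_torque': array([-0.03635805, -0.02291449,  0.03161209]), 'grip_force': 0.0, 'width': 0.08529321300392494}
{'vfov': 57.438795815324944, 'cx': 317.33888856982804, 'cy': 205.1447460400913, 'cam_to_world': array([[-0.01975664,  0.99707542, -0.07382604,  0.5365623 ],
       [-0.99952095, -0.01793764,  0.02522139,  0.0388961 ],
       [ 0.02382337,  0.07428897,  0.99695215,  0.80511907],
       [ 0.        ,  0.        ,  0.        ,  1.        ]])}
{'vfov': 50.32727490652789, 'cx': 325.10359549905706, 'cy': 198.53862210395, 'cam_to_world': array([[-0.88627648, -0.33561109,  0.31918521,  0.81637694],
       [ 0.46315225, -0.6451793 ,  0.607646  ,  0.464266  ],
       [ 0.00199895,  0.68637371,  0.72724627,  0.58902856],
       [ 0.        ,  0.        ,  0.        ,  1.        ]])}
```

View pics/top1.png

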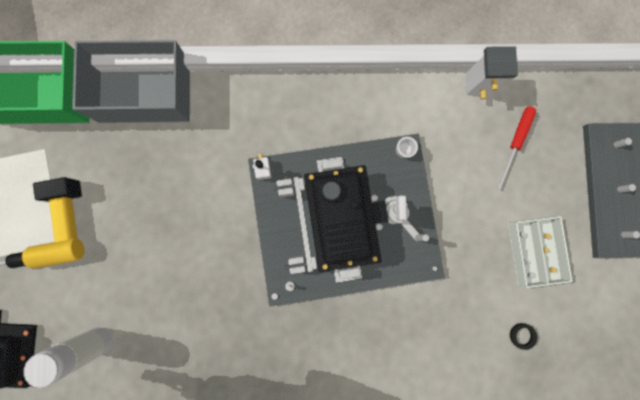

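View pics/scene1.png

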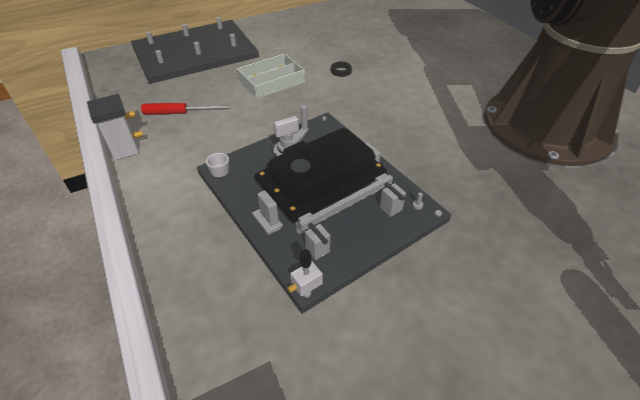

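The top view shows the fixture with its +y to the image left (world +y). The wing is at (397,209), the lock post at about (425,238), the tin at (407,147) and the bolt at (290,287). Next I'll measure them.

```bash
python3 - <<'E'
from h import *
d=dict(np.load('top1.npz')); w=cloud(d); f=d['frame'].astype(int)
x,y,z=w[...,0],w[...,1],w[...,2]
u=np.arange(640)[None]+0*z; v=np.arange(400)[:,None]+0*z
roi=(u>235)&(u<460)&(v>120)&(v<315)
dark=(f.max(2)<95)
m=roi&(z>.012)&(z<.03)
m=cv2.morphologyEx(m.astype(np.uint8),cv2.MORPH_OPEN,np.ones((3,3)))>0
P=w[m]; print(len(P),np.median(P[:,2]))
r=cv2.minAreaRect((P[:,:2]*1000).astype(np.float32)); print(r, cv2.boxPoints(r))
def rep(n,m):
    Q=w[m]; 
    if len(Q)>3: print(n,len(Q),Q.mean(0),cv2.minAreaRect((Q[:,:2]*1000).astype(np.float32)),u[m].min(),u[m].max(),v[m].min(),v[m].max())
wr=(u>380)&(u<440)&(v>185)&(v<250)
rep('wing',wr&(z>.108)&(z<.128)&(u<415))
rep('post',wr&(z>.085)&(z<.115)&(u>412))
for k in range(228,248,2): print(k,np.round(z[k,404:440:2]*1000).tolist())
E
python3 - <<'E'
import cv2
a=cv2.imread('pics/top1.png')[120:315,240:460]; cv2.imwrite('pics/c1.png',cv2.resize(a,(660,585),interpolation=cv2.INTER_CUBIC))
E
```

```text
16306 0.020744132976189877
((566.1343994140625, -41.42051696777344), (320.5477600097656, 381.05230712890625), 7.804139137268066) [[ 381.474    125.57786]
 [ 433.21594 -251.94516]
 [ 750.7948  -208.41888]
 [ 699.05286  169.10413]]
wing 194 [ 0.57944715 -0.13859654  0.11733181] ((580.2293701171875, -139.89199829101562), (14.562397956848145, 44.07733154296875), 89.61469268798828) 398.0 406.0 196.0 219.0
post 45 [ 0.52141756 -0.18559609  0.09796104] ((521.7073364257812, -186.61029052734375), (11.272717475891113, 11.269256591796875), 69.67830657958984) 420.0 428.0 235.0 241.0
228 [22.0, 49.0, 48.0, 51.0, 49.0, 22.0, 19.0, 23.0, 21.0, 21.0, 20.0, 20.0, 21.0, 20.0, 22.0, 23.0, -0.0, 1.0]
230 [23.0, 19.0, 49.0, 49.0, 50.0, 50.0, 21.0, 20.0, 21.0, 23.0, 21.0, 22.0, 18.0, 19.0, 21.0, 20.0, -1.0, 1.0]
232 [20.0, 18.0, 44.0, 50.0, 48.0, 49.0, 49.0, 21.0, 21.0, 23.0, 18.0, 19.0, 20.0, 22.0, 21.0, 23.0, 19.0, 0.0]
234 [20.0, 21.0, 20.0, 45.0, 48.0, 47.0, 49.0, 49.0, 23.0, 19.0, 22.0, 21.0, 21.0, 21.0, 21.0, 23.0, 20.0, 4.0]
236 [21.0, 24.0, 18.0, 21.0, 46.0, 49.0, 57.0, 70.0, 83.0, 95.0, 99.0, 102.0, 20.0, 20.0, 21.0, 23.0, 21.0, 0.0]
238 [20.0, 21.0, 22.0, 19.0, 21.0, 48.0, 59.0, 72.0, 86.0, 98.0, 102.0, 101.0, 102.0, 21.0, 21.0, 19.0, 22.0, 1.0]
240 [20.0, 21.0, 20.0, 20.0, 19.0, 24.0, 49.0, 64.0, 80.0, 92.0, 101.0, 101.0, 20.0, 21.0, 19.0, 18.0, 21.0, nan]
242 [22.0, 21.0, 20.0, 21.0, 18.0, 18.0, 20.0, 19.0, 21.0, 22.0, 20.0, 20.0, 21.0, 19.0, 22.0, 19.0, 20.0, nan]
244 [19.0, 22.0, 19.0, 22.0, 20.0, 20.0, 21.0, 20.0, 18.0, 21.0, 21.0, 22.0, 22.0, 18.0, 19.0, 20.0, 22.0, 20.0]
246 [23.0, 19.0, 20.0, 22.0, 19.0, 19.0, 22.0, 21.0, 20.0, 21.0, 20.0, 21.0, 20.0, 20.0, 19.0, 20.0, 20.0, 19.0]
```

View pics/c1.png

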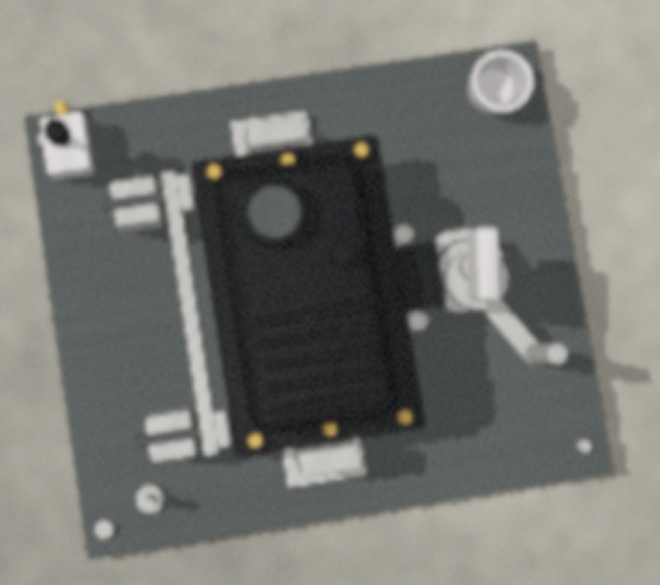

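Fixture yaw is about 7.8° and the adjuster axis is at (0.580, -0.140). The post is at (0.521, -0.186), matching the drawing, and the wing lies along world x. I'm moving to above the post.

>>> arm_command(
  deltas=[
    [[-0.04, -0.028, 0, 0, 0], [-0.04, -0.028, 0, 0, 0], [-0.04, -0.028, 0, 0, 0], [-0.04, -0.028, 0, 0, 0], [-0.04, -0.028, 0, 0, 0], [-0.04, -0.028, 0, 0, 0], [-0.04, -0.028, 0, 0, 0], [-0.04, -0.028, 0, 0, 0], [-0.026, -0.041, 0, 0, 0], [-0.026, -0.041, 0, 0, 0], [-0.026, -0.041, 0, 0, 0], [-0.026, -0.041, 0, 0, 0]],
  ],
)

```text
time: 1.3
position: [0.4949, 0.0551, 0.3038]
tcp_rot: [-0.0, 0.218, 0.976, -0.0]
force: [0.7, 1.0, 0.1]
width: 0.0429
grip_force: 0.0
```

>>> arm_command(
  deltas=[
    [[-0.026, -0.041, 0, 0, 0], [-0.026, -0.041, 0, 0, 0], [-0.026, -0.041, 0, 0, 0], [-0.026, -0.041, 0, 0, 0], [-0.026, -0.041, 0, 0, 0], [0, 0, 0, 8.5, 0], [0, 0, 0, 8.5, 0], [0, 0, 0, 8.5, 0], [0, 0, 0, 8.5, 0], [0, 0, 0, 8.5, 0], [0, 0, 0, 8.5, 0], [0, 0, 0, 8.5, 0]],
  ],
)

```text
time: 2.5
position: [0.5255, -0.1837, 0.3036]
tcp_rot: [-0.0, 0.676, 0.737, -0.0]
force: [-0.3, -0.8, 0.8]
width: 0.0428
grip_force: 0.0
```

>>> arm_command(
  deltas=[
    [[0, 0, 0, 8.5, 0], [0, 0, 0, 8.5, 0], [0, 0, 0, 8.5, 0], [0, 0, 0, 8.5, 0], [0, 0, 0, 8.5, 0], [0, 0, 0, 8.5, 0], [0, 0, 0, 6.4, 0], [0, 0, 0, 0, 0], [0, 0, 0, 0, 0]],
  ],
)

```text
time: 3.4
position: [0.5256, -0.1837, 0.3037]
tcp_rot: [-0.0, 0.945, 0.327, -0.0]
force: [-0.3, -0.6, 0.7]
width: 0.0427
grip_force: 0.0
```

```bash
cat >> h.py <<'E'
def st():
    s=arm.read_state(); w,x,y,z=s['tcp_rot']
    yx,yy=2*(x*y-w*z),1-2*(x*x+z*z)
    yaw=np.arctan2(yy,yx)
    print('t',round(s['time'],2),'p',np.round(s['position']*1e3,1),'yaw',round(np.degrees(yaw),2),'j6',round(np.degrees(s['joint_positions'][5])),'F',np.round(s['force'],1),'M',np.round(s['wrist_torque'],3),'w',round(s['width']*1e3,1),'g',round(s['grip_force'],1))
    return s,yaw
def to(tx,ty,tz):
    s,yaw=st(); d=np.array([tx,ty,tz])-s['position']*1e3; c,n=np.cos(yaw),np.sin(yaw)
    print('tool shift mm', np.round([-n*d[0]+c*d[1], c*d[0]+n*d[1], -d[2]],1))
E
python3 - <<'E'
from h import *
to(521,-186.3,139)
d=grab('wrist','w1'); w=cloud(d); z=w[...,2]
for lo,hi in((.092,.106),(.110,.125)):
    m=(z>lo)&(z<hi)&(np.hypot(w[...,0]-.56,w[...,1]+.16)<.08)
    n,l,s,c=cv2.connectedComponentsWithStats(m.astype(np.uint8))
    for i in range(1,n):
        if s[i,4]>80: Q=w[l==i]; print(lo,s[i],Q.mean(0),cv2.minAreaRect((Q[:,:2]*1000).astype(np.float32)))
E
```

```text
t 3.4 p [ 525.6 -183.7  303.7] yaw -51.83 j6 29 F [-0.3 -0.6  0.7] M [0.006 0.011 0.014] w 42.7 g 0.0
tool shift mm [ -5.2  -0.8 164.7]
0.092 [312 185  16  17 220] [ 0.52526089 -0.18628942  0.09979697] ((524.980712890625, -186.7675323486328), (11.914817810058594, 12.017868995666504), 38.21240997314453)
0.11 [ 292   64   54   63 1377] [ 0.58305127 -0.1398206   0.11830603] ((582.6065673828125, -139.83901977539062), (14.001232147216797, 45.89731216430664), 89.06684875488281)
```

>>> arm_command(
  deltas=[
    [[-0.004, 0, 0, 0, 0], [0, 0, 0.04, 0, 0], [0, 0, 0.04, 0, 0], [0, 0, 0.03, 0, 0], [0, 0, 0.03, 0, 0], [0, 0, 0.024, 0, 0], [0, 0, 0, 0, 0], [0, 0, 0, 0, -0.5], [0, 0, 0, 0, -1], [0, 0, 0, 0, -1], [0, 0, 0, 0, -1], [0, 0, 0, 0, -1]],
  ],
  squeeze=40,
)

```text
time: 4.65
position: [0.5232, -0.1867, 0.1412]
tcp_rot: [0.001, 0.946, 0.325, 0.001]
force: [-0.8, -2.3, 9.6]
width: 0.0115
grip_force: 39.5
```

```bash
python3 -c "
from h import *
st()"
```

```text
t 4.65 p [ 523.2 -186.7  141.2] yaw -52.03 j6 29 F [-0.8 -2.3  9.6] M [-0.258  0.233 -0.006] w 11.5 g 39.5
```

>>> arm_command(
  deltas=[
    [[0.0002, 0.0052, 0, -4, -1], [0.0002, 0.0052, 0, -4, -1], [0.0002, 0.0052, 0, -4, -1], [0.0002, 0.0052, 0, -4, -1]],
  ],
)

```text
time: 5.05
position: [0.5379, -0.2007, 0.1411]
tcp_rot: [0.0, 0.891, 0.455, 0.0]
force: [-1.9, 4.0, 10.5]
width: 0.0119
grip_force: 39.8
```

>>> arm_command(
  deltas=[
    [[0.0002, 0.0052, 0, -4, -1], [0.0002, 0.0052, 0, -4, -1], [0.0002, 0.0052, 0, -4, -1], [0.0002, 0.0052, 0, -4, -1], [0.0002, 0.0052, 0, -4, -1], [0.0002, 0.0052, 0, -4, -1], [0.0002, 0.0052, 0, -4, -1], [0.0002, 0.0052, 0, -4, -1], [0, 0, 0, 0, -1]],
  ],
)

```text
time: 5.95
position: [0.5774, -0.2147, 0.1412]
tcp_rot: [0.001, 0.731, 0.683, 0.001]
force: [2.9, 3.1, 7.5]
width: 0.0117
grip_force: 39.6
```

```bash
python3 -c "
from h import *
st(); grab('top','t2')"
```

```text
t 5.95 p [ 577.4 -214.7  141.2] yaw -3.88 j6 -19 F [2.9 3.1 7.5] M [ 0.335 -0.29  -0.061] w 11.7 g 39.6
```

View pics/t2.png

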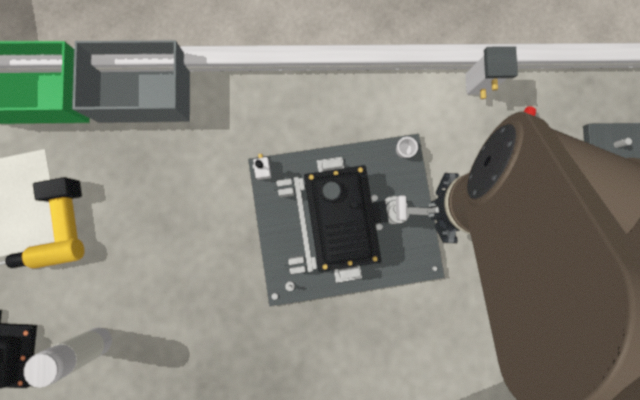

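The lever is open, with its arm pointing right at about (420,211). The chord puts the axis at (0.5817, -0.1398) in the robot's frame. I'm releasing and going to the wing.

>>> arm_command(
  deltas=[
    [[0, 0, 0, 0, 0], [0, 0, 0, 0, 0], [0, 0, 0, 0, 0], [0, 0, -0.03, 0, 0], [0, 0, -0.04, 0, 0], [0.04, -0.0004, -0.03, 0, 0], [0.035, -0.0004, 0, 0, 0], [0, 0, 0, -8.5, 0], [0, 0, 0, -8.5, 0], [0, 0, 0, -8.5, 0], [0, 0, 0, -8.5, 0], [0, 0, 0, -8.5, 0]],
  ],
)

```text
time: 7.2
position: [0.5805, -0.1396, 0.2399]
tcp_rot: [-0.0, 0.432, 0.902, -0.0]
force: [-0.1, 0.1, -0.2]
width: 0.0427
grip_force: 0.0
```

>>> arm_command(
  deltas=[
    [[0, 0, 0, -8.5, 0], [0, 0, 0, -8.5, 0], [0, 0, 0, -8.5, 0], [0, 0, 0, -8.5, 0], [0, 0, 0, -8.5, 0], [0, 0, 0, -8.2, 0], [0, 0, 0, 0, 0], [0, 0, 0, 0, 0]],
  ],
)

```text
time: 8.0
position: [0.5805, -0.1397, 0.2399]
tcp_rot: [-0.0, 0.01, 1.0, 0.0]
force: [-1.6, -0.5, 0.1]
width: 0.0425
grip_force: 0.0
```

```bash
python3 - <<'E'
from h import *
to(581.7,-139.8,160)
d=grab('wrist','w2'); w=cloud(d); z=w[...,2]
for lo,hi in((.092,.106),(.110,.125)):
    m=(z>lo)&(z<hi)&(np.hypot(w[...,0]-.58,w[...,1]+.17)<.09)
    n,l,s,c=cv2.connectedComponentsWithStats(m.astype(np.uint8))
    for i in range(1,n):
        if s[i,4]>80: Q=w[l==i]; print(lo,s[i],Q.mean(0),cv2.minAreaRect((Q[:,:2]*1000).astype(np.float32)))
E
```

```text
t 8.0 p [ 580.5 -139.7  239.9] yaw 88.89 j6 -105 F [-1.6 -0.5  0.1] M [-0.067  0.023 -0.01 ] w 42.5 g 0.0
tool shift mm [-1.2 -0.1 79.9]
0.092 [306 178  23   8 103] [ 0.56018674 -0.13982737  0.09894779] ((560.8843994140625, -140.05081176757812), (2.8477182388305664, 13.565837860107422), 2.2074356079101562)
0.092 [186 199  25  23 405] [ 0.57732769 -0.21378083  0.09940527] ((578.0457763671875, -214.66062927246094), (12.198653221130371, 12.403482437133789), 42.97883987426758)
0.11 [ 305  184   25   79 1864] [ 0.58082719 -0.14011737  0.11821661] ((582.474853515625, -140.26605224609375), (13.652640342712402, 46.15532302856445), 89.25176239013672)
```

View pics/w2.png

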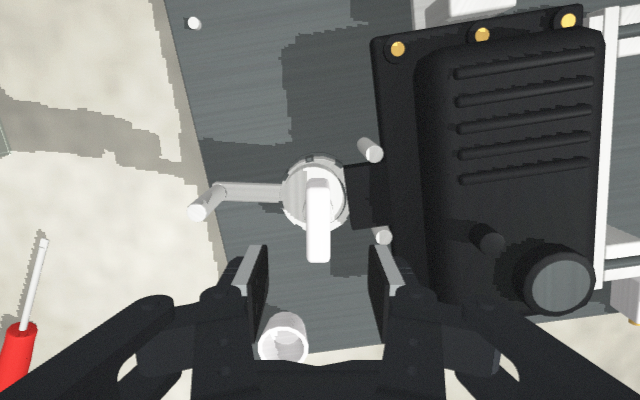

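The wrist view shows the open lever post at (200,208) and the wing at (318,220), centred between the fingers. I'm descending and gripping it.

>>> arm_command(
  deltas=[
    [[-0.0012, 0, 0, 0, 0], [0, 0, 0.03, 0, 0], [0, 0, 0.03, 0, 0], [0, 0, 0.019, 0, 0], [0, 0, 0, 0, 0], [0, 0, 0, 0, -0.4], [0, 0, 0, 0, -0.6], [0, 0, 0, 0, -1], [0, 0, 0, 0, -1], [0, 0, 0, 0, -1], [0, 0, 0, 0, -1]],
  ],
  squeeze=100,
)

```text
time: 9.15
position: [0.5826, -0.1398, 0.1624]
tcp_rot: [0.001, 0.008, 1.0, -0.0]
force: [-0.7, 1.9, 8.6]
width: 0.0124
grip_force: 97.7
```

```bash
python3 -c "
from h import *
st()"
```

```text
t 9.15 p [ 582.6 -139.8  162.4] yaw 89.14 j6 -106 F [-0.7  1.9  8.6] M [ 0.29   0.186 -0.003] w 12.4 g 97.7
```

>>> arm_command(
  deltas=[
    [[0, 0, 0, 2, -1], [0, 0, 0, 2, -1], [0, 0, 0, 2, -1], [0, 0, 0, 2, -1]],
  ],
)

```text
time: 9.55
position: [0.5826, -0.1399, 0.1624]
tcp_rot: [0.001, 0.078, 0.997, -0.0]
force: [-1.3, 0.9, 7.9]
width: 0.0123
grip_force: 97.8
```

```bash
python3 -c "
from h import *
st()"
```

```text
t 9.55 p [ 582.6 -139.9  162.4] yaw 81.08 j6 -97 F [-1.3  0.9  7.9] M [0.033 0.229 0.201] w 12.3 g 97.8
```

>>> arm_command(
  deltas=[
    [[0, 0, 0, 2, -1], [0, 0, 0, 2, -1], [0, 0, 0, 2, -1], [0, 0, 0, 2, -1]],
  ],
)

```text
time: 9.95
position: [0.5826, -0.14, 0.1624]
tcp_rot: [0.001, 0.147, 0.989, -0.0]
force: [-1.8, -1.5, 7.1]
width: 0.0121
grip_force: 97.8
```

```bash
python3 -c "
from h import *
st()"
```

```text
t 9.95 p [ 582.6 -140.   162.4] yaw 73.08 j6 -89 F [-1.8 -1.5  7.1] M [-0.144  0.232  0.226] w 12.1 g 97.8
```

Only the drag (about 0.2 N m) is showing so far. I'm continuing in small batches.

>>> arm_command(
  deltas=[
    [[0, 0, 0, 1.5, -1], [0, 0, 0, 1.5, -1], [0, 0, 0, 1.5, -1], [0, 0, 0, 1.5, -1]],
  ],
)

```text
time: 10.35
position: [0.5826, -0.14, 0.1624]
tcp_rot: [0.001, 0.198, 0.98, -0.0]
force: [-0.7, -1.0, 7.2]
width: 0.0128
grip_force: 97.8
```

```bash
python3 -c "
from h import *
st()"
```

```text
t 10.35 p [ 582.6 -140.   162.4] yaw 67.1 j6 -83 F [-0.7 -1.   7.2] M [-0.274  0.316  0.27 ] w 12.8 g 97.8
```

>>> arm_command(
  deltas=[
    [[0, 0, 0, 1, -1], [0, 0, 0, 1, -1], [0, 0, 0, 1, -1], [0, 0, 0, 1, -1]],
  ],
)

```text
time: 10.75
position: [0.5825, -0.1401, 0.1624]
tcp_rot: [0.001, 0.232, 0.973, -0.0]
force: [-1.1, -2.6, 7.5]
width: 0.0123
grip_force: 97.9
```

```bash
python3 -c "
from h import *
st()"
```

```text
t 10.75 p [ 582.5 -140.1  162.4] yaw 63.13 j6 -80 F [-1.1 -2.6  7.5] M [-0.321  0.372  0.22 ] w 12.3 g 97.9
```

>>> arm_command(
  deltas=[
    [[0, 0, 0, 1, -1], [0, 0, 0, 1, -1], [0, 0, 0, 1, -1], [0, 0, 0, 1, -1], [0, 0, 0, 1, -1]],
  ],
)

```text
time: 11.25
position: [0.5825, -0.1401, 0.1624]
tcp_rot: [0.001, 0.275, 0.962, -0.0]
force: [-1.3, -2.5, 7.4]
width: 0.0123
grip_force: 97.9
```

```bash
python3 -c "
from h import *
st()"
```

```text
t 11.25 p [ 582.5 -140.1  162.4] yaw 58.13 j6 -75 F [-1.3 -2.5  7.4] M [-0.45   0.405  0.274] w 12.3 g 97.9
```

>>> arm_command(
  deltas=[
    [[0, 0, 0, 1, -1], [0, 0, 0, 1, -1], [0, 0, 0, 1, -1], [0, 0, 0, 1, -1], [0, 0, 0, 1, -1]],
  ],
)

```text
time: 11.75
position: [0.5824, -0.1402, 0.1624]
tcp_rot: [0.001, 0.316, 0.949, -0.0]
force: [-2.3, -3.0, 7.1]
width: 0.0128
grip_force: 97.9
```

```bash
python3 -c "
from h import *
st()"
```

```text
t 11.75 p [ 582.4 -140.2  162.4] yaw 53.13 j6 -70 F [-2.3 -3.   7.1] M [-0.591  0.499  0.258] w 12.8 g 97.9
```

>>> arm_command(
  deltas=[
    [[0, 0, 0, 1, -1], [0, 0, 0, 1, -1], [0, 0, 0, 1, -1], [0, 0, 0, 1, -1], [0, 0, 0, 1, -1]],
  ],
)

```text
time: 12.25
position: [0.5824, -0.1402, 0.1624]
tcp_rot: [0.001, 0.357, 0.934, -0.0]
force: [-2.7, -3.8, 8.1]
width: 0.0123
grip_force: 98.0
```

```bash
python3 -c "
from h import *
st()"
```

```text
t 12.25 p [ 582.4 -140.2  162.4] yaw 48.13 j6 -65 F [-2.7 -3.8  8.1] M [-0.647  0.523  0.309] w 12.3 g 98.0
```

>>> arm_command(
  deltas=[
    [[0, 0, 0, 1, -1], [0, 0, 0, 1, -1], [0, 0, 0, 1, -1], [0, 0, 0, 1, -1]],
  ],
)

```text
time: 12.65
position: [0.5824, -0.1403, 0.1624]
tcp_rot: [0.001, 0.39, 0.921, -0.0]
force: [-2.3, -3.7, 7.0]
width: 0.0124
grip_force: 98.0
```

```bash
python3 -c "
from h import *
st()"
```

```text
t 12.65 p [ 582.4 -140.3  162.4] yaw 44.13 j6 -61 F [-2.3 -3.7  7. ] M [-0.717  0.583  0.34 ] w 12.4 g 98.0
```

>>> arm_command(
  deltas=[
    [[0, 0, 0, 1, -1], [0, 0, 0, 1, -1], [0, 0, 0, 1, -1]],
  ],
)

```text
time: 12.95
position: [0.5823, -0.1403, 0.1624]
tcp_rot: [0.001, 0.414, 0.91, -0.0]
force: [-2.9, -4.7, 8.3]
width: 0.0123
grip_force: 98.1
```

```bash
python3 -c "
from h import *
st()"
```

```text
t 12.95 p [ 582.3 -140.3  162.4] yaw 41.14 j6 -58 F [-2.9 -4.7  8.3] M [-0.827  0.664  0.414] w 12.3 g 98.1
```

The moment is climbing, so the cam is nipping. I'm going on with finer steps.

>>> arm_command(
  deltas=[
    [[0, 0, 0, 0.8, -1], [0, 0, 0, 0.8, -1], [0, 0, 0, 0.8, -1]],
  ],
)

```text
time: 13.25
position: [0.5823, -0.1404, 0.1624]
tcp_rot: [0.001, 0.432, 0.902, -0.0]
force: [-3.8, -5.2, 8.6]
width: 0.0125
grip_force: 98.1
```

```bash
python3 -c "
from h import *
st()"
```

```text
t 13.25 p [ 582.3 -140.4  162.4] yaw 38.75 j6 -55 F [-3.8 -5.2  8.6] M [-0.853  0.771  0.438] w 12.5 g 98.1
```

>>> arm_command(
  deltas=[
    [[0, 0, 0, 0.8, -1], [0, 0, 0, 0.8, -1], [0, 0, 0, 0.8, -1]],
  ],
)

```text
time: 13.55
position: [0.5823, -0.1404, 0.1624]
tcp_rot: [0.001, 0.451, 0.892, -0.0]
force: [-3.6, -5.1, 7.7]
width: 0.0119
grip_force: 98.1
```

```bash
python3 -c "
from h import *
st()"
```

```text
t 13.55 p [ 582.3 -140.4  162.4] yaw 36.36 j6 -53 F [-3.6 -5.1  7.7] M [-0.913  0.674  0.51 ] w 11.9 g 98.1
```

>>> arm_command(
  deltas=[
    [[0, 0, 0, 0.8, -1], [0, 0, 0, 0.8, -1]],
  ],
)

```text
time: 13.75
position: [0.5823, -0.1404, 0.1624]
tcp_rot: [0.001, 0.464, 0.886, -0.0]
force: [-3.8, -6.3, 8.0]
width: 0.0121
grip_force: 98.2
```

```bash
python3 -c "
from h import *
st()"
```

```text
t 13.75 p [ 582.3 -140.4  162.4] yaw 34.75 j6 -51 F [-3.8 -6.3  8. ] M [-0.887  0.644  0.522] w 12.1 g 98.2
```

>>> arm_command(
  deltas=[
    [[0, 0, 0, 0.8, -1], [0, 0, 0, 0, -1], [0, 0, 0, 0, -1], [0, 0, 0, 0, -1]],
  ],
)

```text
time: 14.15
position: [0.5822, -0.1404, 0.1624]
tcp_rot: [0.001, 0.47, 0.883, -0.0]
force: [-4.2, -5.4, 9.2]
width: 0.012
grip_force: 98.1
```

```bash
python3 -c "
from h import *
st()"
```

```text
t 14.15 p [ 582.2 -140.4  162.4] yaw 33.98 j6 -50 F [-4.2 -5.4  9.2] M [-0.943  0.735  0.36 ] w 12.0 g 98.1
```

>>> arm_command(
  deltas=[
    [[0, 0, 0, 0, -0.4], [0, 0, 0, 0, 0], [0, 0, 0, 0, 0], [0, 0, 0, 0, 0], [0, 0, -0.03, 0, 0], [0, 0, -0.05, 0, 0], [0, 0, 0, 8, 0], [0, 0, 0, 8, 0], [0, 0, 0, 8, 0], [0, 0, 0, 8, 0], [0, 0, 0, 6, 0], [0, 0, 0, 0, 0]],
  ],
)

```text
time: 15.35
position: [0.5819, -0.1396, 0.2409]
tcp_rot: [-0.0, 0.732, 0.681, -0.0]
force: [0.1, -0.5, -0.4]
width: 0.0425
grip_force: 0.0
```

```bash
python3 - <<'E'
from h import *
to(577.4,-214.7,139)
d=grab('wrist','w3'); w=cloud(d); z=w[...,2]
for lo,hi in((.092,.106),(.110,.125)):
    m=(z>lo)&(z<hi)&(np.hypot(w[...,0]-.58,w[...,1]+.17)<.08)
    n,l,s,c=cv2.connectedComponentsWithStats(m.astype(np.uint8))
    for i in range(1,n):
        if s[i,4]>80: Q=w[l==i]; print(lo,s[i],Q.mean(0),cv2.minAreaRect((Q[:,:2]*1000).astype(np.float32)))
E
```

```text
t 15.35 p [ 581.9 -139.6  240.9] yaw -4.15 j6 -12 F [ 0.1 -0.5 -0.4] M [ 0.029 -0.042  0.05 ] w 42.5 g 0.0
tool shift mm [-75.2   1.  101.9]
0.092 [288 179  59  56 305] [ 0.58408134 -0.13180022  0.09920486] ((586.306396484375, -134.90882873535156), (11.784318923950195, 45.67040252685547), 49.75151443481445)
0.092 [310 305  19  24 345] [ 0.57830785 -0.21282305  0.0989836 ] ((578.5044555664062, -214.25372314453125), (11.804969787597656, 12.820493698120117), 43.16542053222656)
0.11 [ 285  186   64   71 1954] [ 0.58247462 -0.13805057  0.11786228] ((582.56640625, -139.86537170410156), (14.391376495361328, 46.029476165771484), 34.28791809082031)
```

The wing stayed put on release, still at yaw 34.3°. I'm moving to the post and closing the lock ring.

>>> arm_command(
  deltas=[
    [[-0.04, 0.001, 0, 0, 0], [-0.035, 0, 0, 0, 0], [0, 0, 0.04, 0, 0], [0, 0, 0.04, 0, 0], [0, 0, 0.022, 0, 0], [0, 0, 0, 0, 0], [0, 0, 0, 0, -0.5], [0, 0, 0, 0, -1], [0, 0, 0, 0, -1], [0, 0, 0, 0, -1], [0, 0, 0, 0, -1]],
  ],
  squeeze=40,
)

```text
time: 16.5
position: [0.5784, -0.2149, 0.1404]
tcp_rot: [0.001, 0.731, 0.682, 0.0]
force: [-1.0, -1.0, 9.1]
width: 0.0114
grip_force: 39.7
```

>>> arm_command(
  deltas=[
    [[0.0002, -0.0052, 0, 4, -1], [0.0002, -0.0052, 0, 4, -1], [0.0002, -0.0052, 0, 4, -1], [0.0002, -0.0052, 0, 4, -1], [0.0002, -0.0052, 0, 4, -1], [0.0002, -0.0052, 0, 4, -1], [0.0002, -0.0052, 0, 4, -1], [0.0002, -0.0052, 0, 4, -1], [0.0002, -0.0052, 0, 4, -1], [0.0001, -0.0026, 0, 2, -1]],
  ],
)

```text
time: 17.5
position: [0.5331, -0.1967, 0.1404]
tcp_rot: [0.001, 0.914, 0.405, 0.0]
force: [-8.9, -16.5, 12.7]
width: 0.0121
grip_force: 40.3
```

```bash
python3 -c "
from h import *
to(523.2,-186.7,141)"
```

```text
t 17.5 p [ 533.1 -196.7  140.4] yaw -42.16 j6 19 F [ -8.9 -16.5  12.7] M [-2.497  1.529  0.009] w 12.1 g 40.3
tool shift mm [  0.8 -14.   -0.6]
```

>>> arm_command(
  deltas=[
    [[-0.0015, -0.0026, 0, 2, -1], [-0.001, -0.0026, 0, 2, -1], [0, -0.0026, 0, 2, -1], [0, -0.0026, 0, 2, -1]],
  ],
)

```text
time: 17.9
position: [0.5257, -0.1902, 0.1404]
tcp_rot: [0.001, 0.94, 0.341, 0.002]
force: [5.5, 1.9, 5.8]
width: 0.0119
grip_force: 39.4
```

```bash
python3 -c "
from h import *
to(523.2,-186.7,141)"
```

```text
t 17.9 p [ 525.7 -190.2  140.4] yaw -50.11 j6 27 F [5.5 1.9 5.8] M [ 0.275 -0.794  0.121] w 11.9 g 39.4
tool shift mm [ 0.3 -4.2 -0.6]
```

>>> arm_command(
  deltas=[
    [[0, -0.0026, 0, 2, -1], [0, -0.0016, 0, 0, -1], [0, -0.001, 0, 0, -1]],
  ],
)

```text
time: 18.2
position: [0.5226, -0.1864, 0.1404]
tcp_rot: [0.002, 0.946, 0.325, 0.002]
force: [5.7, -3.5, 5.6]
width: 0.0117
grip_force: 39.4
```

```bash
python3 -c "
from h import *
to(523.2,-186.7,141)"
```

```text
t 18.2 p [ 522.6 -186.4  140.4] yaw -52.03 j6 29 F [ 5.7 -3.5  5.6] M [-0.422 -0.799 -0.087] w 11.7 g 39.4
tool shift mm [ 0.3  0.6 -0.6]
```

>>> arm_command(
  deltas=[
    [[0, -0.001, 0, 0, -1], [0, -0.001, 0, 0, -1], [0, 0, 0, 0, -1]],
  ],
)

```text
time: 18.5
position: [0.5219, -0.1855, 0.1405]
tcp_rot: [0.002, 0.946, 0.325, 0.002]
force: [6.6, -8.1, 2.3]
width: 0.0116
grip_force: 39.3
```

```bash
python3 -c "
from h import *
to(523.2,-186.7,141)"
```

```text
t 18.5 p [ 521.9 -185.5  140.5] yaw -52.03 j6 29 F [ 6.6 -8.1  2.3] M [-1.147 -1.022 -0.158] w 11.6 g 39.3
tool shift mm [ 0.3  1.7 -0.5]
```

>>> arm_command(
  deltas=[
    [[0, -0.0015, 0, 0, -1], [0, -0.0015, 0, 0, -1], [0, 0, 0, 0, -1]],
  ],
)

```text
time: 18.8
position: [0.5216, -0.1849, 0.1407]
tcp_rot: [0.004, 0.946, 0.325, 0.004]
force: [12.1, -26.0, -6.8]
width: 0.0117
grip_force: 39.2
```

```bash
python3 -c "
from h import *
to(523.2,-186.7,141)"
```

```text
t 18.8 p [ 521.6 -184.9  140.7] yaw -52.01 j6 30 F [ 12.1 -26.   -6.8] M [-3.925 -1.691 -0.168] w 11.7 g 39.2
tool shift mm [ 0.1  2.4 -0.3]
```

The solid stop is reached at about 28 N tangential. I'm relaxing the push, releasing, rising and checking.

>>> arm_command(
  deltas=[
    [[0, 0.0025, 0, 0, -1], [0, 0, 0, 0, -0.5], [0, 0, 0, 0, 0], [0, 0, 0, 0, 0], [0, 0, 0, 0, 0], [0, 0, -0.03, 0, 0], [0, 0, -0.04, 0, 0], [0, 0, -0.04, 0, 0], [0, 0, 0, 0, 0]],
  ],
)

```text
time: 19.7
position: [0.5211, -0.1845, 0.2537]
tcp_rot: [0.002, 0.946, 0.325, 0.003]
force: [0.5, -0.4, -1.1]
width: 0.0426
grip_force: 0.0
```

```bash
python3 - <<'E'
from h import *
st()
d=grab('wrist','w4'); w=cloud(d); z=w[...,2]
for lo,hi in((.092,.106),(.110,.125)):
    m=(z>lo)&(z<hi)&(np.hypot(w[...,0]-.56,w[...,1]+.16)<.08)
    n,l,s,c=cv2.connectedComponentsWithStats(m.astype(np.uint8))
    for i in range(1,n):
        if s[i,4]>80: Q=w[l==i]; print(lo,s[i],Q.mean(0),cv2.minAreaRect((Q[:,:2]*1000).astype(np.float32)))
E
```

```text
t 19.7 p [ 521.1 -184.5  253.7] yaw -52.03 j6 29 F [ 0.5 -0.4 -1.1] M [ 0.     0.017 -0.015] w 42.6 g 0.0
0.092 [309 197  20  21 326] [ 0.52419604 -0.18488185  0.09971418] ((523.5679321289062, -185.53564453125), (12.62916374206543, 12.289377212524414), 82.69749450683594)
0.11 [ 279   72   83   31 2136] [ 0.58258824 -0.13982166  0.11827094] ((582.7586059570312, -139.93023681640625), (14.059496879577637, 45.780147552490234), 34.28549575805664)
```

View pics/w4.png

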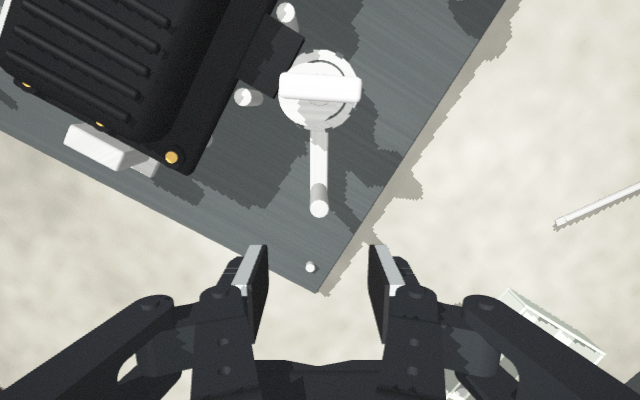

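The picture shows the lever back at its tight position (post at (319,208)), the wing unchanged at (320,88), and the gripper clear of everything. I'm handing in the job.

```bash
python3 -c "
from station import arm
print(arm.sign_off())"
```

```text
the job is handed in; nothing more can be done
None
```

I handed the job in at about 20 s; the sign-off gave no verdict. The lock ring was opened about 0.8 rad and is back against its solid stop. The nip is an estimated 12–15 N, judged from the wing's turning moment rather than measured. The gripper is clear and never came near the tin or bolt.

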